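Find and loosen the left-hand mill nut

TASK

Two herb mills look alike, but one runs backwards and its cutter nut has a left-hand thread; that is the cutter due for changing. Turn the nuts gently to learn which it is: the left-hand nut must first be felt to bind, firmly but without wringing the rubber coupling under it, when turned anticlockwise (seen from above); then reverse and back it off clockwise at least half a turn from its seat. The other nut must not be backed off more than a sixth of a turn while trying, and is left screwed home; at the end let go of everything, and do not disturb the things standing around.

Things in the scene. Friction and masses are not known exactly. Their poses are not given: they have to be found in the camera images.
- mill_1: herb mill fixed to the table: round white motor base 116 mm wide, 70 high, switch at its front (-x); on it a steel bowl 106 wide, rim 91 mm up, with a cutter under a black wing nut. Origin: centre of underside, z up. The two mills look the same: one has a left-hand thread (tightens anticlockwise from above), one a right-hand; which stands where varies and cannot be seen
- mill_2: herb mill fixed to the table: round white motor base 116 mm wide, 70 high, switch at its front (-x); on it a steel bowl 106 wide, rim 91 mm up, with a cutter under a black wing nut. Origin: centre of underside, z up. At the start each nut is from home to 0.3 rad (0.4 mm) short of home. Firm stop at the seat; the thread gives at least 1.9 turns
- nut_1 (a point): grip bar of mill_1's wing nut: 48 mm long (x of this point), 15 thick (y, the width to grip), from 18 mm below this point to 14 above; stud 9 mm thick sticks 5 mm out of its top; below it a flange 36 mm across. Turns with the nut. Home: 0.116 m above the mill's origin, on its z axis; rises 8 mm per turn of loosening. Thread friction about 0.06 N m either way
- nut_2 (a point): grip bar of mill_2's wing nut: 48 mm long (x of this point), 15 thick (y, the width to grip), from 18 mm below this point to 14 above; stud 9 mm thick sticks 5 mm out of its top; below it a flange 36 mm across. Turns with the nut. Home: 0.116 m above the mill's origin, on its z axis; rises 8 mm per turn of loosening. Thread friction about 0.06 N m either way
- cutter_1 (a point): tip of mill_1's cutter, 37 mm from the spindle axis, 85 mm up; unloaded it lies on the mill's +x. Only a rubber coupling, a 1.2 N m/rad torsion spring, keeps the spindle (cutter, stud, nut) from turning. Thread friction winds it 0.05 rad; a nut bound on its seat winds it on: above 0.09 rad (0.11 N m) it is bound, 0.2 rad (0.24 N m) is a firm check, beyond 0.4 rad (0.48 N m) the rubber tears
- cutter_2 (a point): tip of mill_2's cutter, 37 mm from the spindle axis, 85 mm up; unloaded it lies on the mill's +x. Only a rubber coupling, a 1.2 N m/rad torsion spring, keeps the spindle (cutter, stud, nut) from turning. Thread friction winds it 0.05 rad; a nut bound on its seat winds it on: above 0.09 rad (0.11 N m) it is bound, 0.2 rad (0.24 N m) is a firm check, beyond 0.4 rad (0.48 N m) the rubber tears
- bar_end_1 (a point): one end of the wing nut's bar on mill_1, 24 mm from the nut point along its x; with the nut home it lies on the mill's +x side, and anticlockwise turning moves it to +y of the mill's frame
- bar_end_2 (a point): one end of the wing nut's bar on mill_2, 24 mm from the nut point along its x; with the nut home it lies on the mill's +x side, and anticlockwise turning moves it to +y of the mill's frame
- sample_jar_1: bystander, loose: a small glass jar with black lid, 50 mm across, 56 mm high. Origin: centre of its underside
- weight_200: bystander, loose: a brass-coloured balance weight, 40 mm across, 30 mm high. Origin: centre of its underside
- scoop_white: bystander, loose: a small white scoop, 109x48x26 mm. Origin: centre of its underside
- timer: bystander, loose: a round white kitchen timer with a grey dial, 62 mm across, 50 mm high. Origin: centre of its underside
Not all that is in view belongs to the job. What is shaped like the mill_1 but red is not meant.

How it is judged:
By the outcome, as a careful person would: the job done as asked, in the order asked, and still so for the second after the job is handed in, with the robot touching nothing.
It also fails if it takes over 72 s, if anything falls off the work surface, if the arm or the gripper's body presses on something with over 40 N, if the wrist force passes 120 N, or if a joint passes its speed limit or range.

ROBOT

A 6-joint arm with a two-finger parallel gripper is mounted at the origin on a cart in front of the work surface, level with it; the furniture and walls round the work are solid. World frame = base frame: x ahead of the robot, y to its left, z up, the work surface at z = 0. Lengths are in m, angles in degrees, forces in N, time in s.
With the tool pointing down it reaches from about 0.35 to 0.875 m from the base axis. Payload 4.2 kg.
Tool frame: the origin (TCP) lies midway between the tips of the shut fingers; the grasp point (between the pads) lies 19 mm behind it (r.pinch_z is the distance from the TCP to the grasp point, in m); z points along the fingers, y is the line along which they close (so a half turn about z gives the same grasp; the last joint's range is limited). The gripper opens to 87 mm and grips with 3 to 60 N. Pads are 19 mm wide; open, the fingers measure 117 mm over their backs; the gripper's body (75 mm by 190 mm) begins 51 mm behind the grasp point.
Start: joints at [-56.115, 22.042, 0.453, 0, -68.411, -14.817], TCP at [0.204, -0.591, 0.223] pointing down, gripper open.
Joint ranges: [-179.83, 179.83], [-69.29, 118.12], [-61.27, 80.66], [-181.25, 117.63], [-171.15, -9.14], [-177.46, 177.46]. Speed limits (degrees/s): [159.86, 159.86, 180, 180, 180, 180].

INTERFACE

Orientations are given as a 3x3 rotation matrix whose columns are the frame's x, y, z axes.
In Python, from station import r, imaging, models gives the robot as it stands. The module is installed in compiled form; this text tells all that it offers.
- The arm moves only by the tool apply_moves, never from a script. Its argument "moves" is a list of rows, each a list of 2 entries, a list of its own where there are three numbers: the shift along the tool's x, y, z in m, then the turn about the tool's z in degrees. A call has 1 to 5 rows; each row shifts and turns the commanded pose from where the row before left it, along the tool's axes as they then stand; what a row does not reach is not made up. A row lasts 1/12 s, in which the tool goes at most 41.7 mm and 7.16 degrees, less where a joint would pass 70% of its speed; a pose out of reach is approached as far as the arm can. A call is refused whole if a number of a shift passes 0.0417 or a number of a turn 7.16, either way. A call with a gripper value outside its range is refused whole. "hand" is the finger opening in m, from 0 to 0.087, set as the call begins (left out, the last holds). The fingers move at their own pace and stop on an object; the grip force is fixed at half the most. Time passes only in rows, so rows that do not move let the fingers close. It gives the time, the measured TCP pose, the force, the opening and the grip force at its end, in the units of the state.
- r.sense(): the state, without advancing time (a new reading comes with each control period).
- imaging.capture(name): name is "side" or "top" or "wrist"; returns a dict with "frame" (420x560x3 uint8, blue, green, red), "intrinsics" (3x3 intrinsics, pixels), "eye" and "orientation" of the camera in the world. Camera axes: x right, y down, z forward; pixel columns grow to the right and rows downward; lengths in m; the calibration is good to about 2 mm. A picture is of the moment at which its call begins. There is no depth.
- r.finish_job(): hands the job in; it is judged then, once.
Trained networks look in a picture, given as the dict that the camera call returned (one of the last four; its "shot" number tells which), for a name from the list of things; names that differ only in an ending like _2 or _b are one class to them, and where a whole thing is asked for, a point or a joint stands for the part that bears it (a point fixed in the world has none). Each returns a list of dicts, best first, with "confidence" (0 to 1); they miss things now and then, are a little off and sometimes report something else, mostly with a low value. They report only what shows in the picture. A call takes as long as a camera call. They do not tell look-alikes from the thing itself.
- models.cut_out(picture, target): "region" (420x560 bool, what is visible of it) and "extent" ([left, top, width, height] as shares, 0 to 1, of the picture: columns of its width, rows of its height, round what is visible of it).
- models.place_of(picture, target): "at" ([column, row] as shares, 0 to 1, of the picture: columns of its width, rows of its height: a listed point, or the origin of a listed thing).
The state is a dict: "time_s": time; "joints": joint angles; "joint_velocities": joint speeds; "effort": joint torques, N m; "tcp_pos": TCP position; "ee_rot": TCP orientation; "wrist_force": force on the tool from outside, world axes, zero at the start; "moment": the same for the moment, N m; "gripper_width": opening from 0.0 (shut) to 1.0 (fully open); "gripper_force": force on a finger pad.
Only numpy, scipy, OpenCV 4.12 (cv2) and the standard library are available. Lean on these libraries where they do the work, as an engineer would, in place of code of your own. Each camera call takes 0.05 s, during which the arm holds its last target. There are 200 camera calls.

## Working session

There is one attempt and no reset: what is moved stays moved. The work goes in short steps, Python scripts to look and compute and a tool call to move; the robot and the scene stay as the last step left them, time stands still between calls to the robot, and variables do not carry over. Pictures are saved under pics/ and viewed, at most 10 in all, crops included, and the job is handed in when it is done.

Besides the shell and the picture viewer there is one more tool, called after "Emit:" as name(argument=value, ...) on one line, values as JSON. apply_moves: Moves the arm, as the interface text tells. Its arguments: {"type":"object","properties":{"moves":{"type":"array"},"hand":{"type":"number"}},"required":["moves"]}

```bash
mkdir -p pics; cat > h.py <<'E'
import numpy as np, cv2
from station import r, imaging, models
def tri(obs):
    A=np.zeros((3,3));b=np.zeros(3)
    for p,uv in obs:
        K=np.array(p["intrinsics"]);R=np.array(p["orientation"]);e=np.array(p["eye"])
        d=R@np.linalg.inv(K)@np.array([uv[0],uv[1],1.]);d/=np.linalg.norm(d)
        P=np.eye(3)-np.outer(d,d);A+=P;b+=P@e
    return np.linalg.solve(A,b)
def onz(p,uv,z):
    K=np.array(p["intrinsics"]);R=np.array(p["orientation"]);e=np.array(p["eye"])
    d=R@np.linalg.inv(K)@np.array([uv[0],uv[1],1.]);return e+d*(z-e[2])/d[2]
def proj(p,X):
    K=np.array(p["intrinsics"]);R=np.array(p["orientation"]);e=np.array(p["eye"])
    c=K@(R.T@(np.array(X)-e));return c[:2]/c[2]
def find(p,n):
    return [(np.array(o["at"])*[560,420],round(o["confidence"],2)) for o in models.place_of(p,n)]
E
python3 - <<'E'
from h import *
np.set_printoptions(precision=3,suppress=True)
s={k:imaging.capture(k) for k in("side","top")}
Z=dict(mill_1=0,nut_1=.116,bar_end_1=.116,cutter_1=.085)
for k,p in s.items():
    print(k,p["eye"])
    for n in Z:
        for uv,c in find(p,n): print(n,uv.round(1),c,onz(p,uv,Z[n]))
cv2.imwrite("pics/a.png",np.vstack([s["side"]["frame"],s["top"]["frame"]])[:, :])
cv2.imwrite("pics/a.png",cv2.resize(np.hstack([s["side"]["frame"],s["top"]["frame"]]),(800,300)))
cv2.imwrite("pics/top.png",cv2.resize(s["top"]["frame"],(800,600)))
print(r.sense())
E
```

```text
side [0.167 0.694 0.791]
mill_1 [291.5 198. ] 0.95 [ 0.577 -0.196  0.   ]
mill_1 [288.9 331.8] 0.86 [0.369 0.242 0.   ]
mill_1 [258.  270.4] 0.83 [0.522 0.117 0.   ]
mill_1 [192.3 257.7] 0.71 [0.701 0.162 0.   ]
nut_1 [259.7 242.4] 0.82 [0.51  0.124 0.116]
nut_1 [290.4 169.5] 0.68 [ 0.579 -0.186  0.116]
nut_1 [293.  302.7] 0.55 [0.362 0.244 0.116]
nut_1 [188.7 228.3] 0.5 [0.691 0.164 0.116]
nut_1 [253.2 235.2] 0.25 [0.536 0.11  0.116]
bar_end_1 [285.1 297.9] 0.83 [0.382 0.24  0.116]
bar_end_1 [252.1 235.9] 0.81 [0.537 0.113 0.116]
bar_end_1 [183.  218.6] 0.49 [0.727 0.142 0.116]
bar_end_1 [291.5 162.9] 0.48 [ 0.592 -0.219  0.116]
cutter_1 [247.3 240.2] 0.79 [0.557 0.105 0.085]
cutter_1 [286.8 171.3] 0.75 [ 0.604 -0.212  0.085]
cutter_1 [281.3 302.7] 0.71 [0.393 0.235 0.085]
cutter_1 [178.8 225. ] 0.66 [0.746 0.142 0.085]
cutter_1 [354.6 185.6] 0.19 [ 0.393 -0.241  0.085]
top [0.453 0.011 1.329]
mill_1 [187.2 283.9] 0.95 [0.356 0.256 0.   ]
mill_1 [221.5 167.7] 0.8 [0.698 0.149 0.   ]
mill_1 [337.3 205.5] 0.77 [ 0.575 -0.194  0.   ]
mill_1 [229.3 225.1] 0.58 [0.525 0.129 0.   ]
nut_1 
[... 413 characters left out ...]
109 0.085]
cutter_1 [345.9 190.3] 0.7 [ 0.609 -0.207  0.085]
cutter_1 [220.8 147.7] 0.53 [0.739 0.141 0.085]
cutter_1 [189.6 272.5] 0.47 [0.393 0.233 0.085]
{'time_s': 0.5, 'joints': array([-56.116,  22.044,   0.45 ,  -0.001, -68.413, -14.818]), 'joint_velocities': array([ 0.024, -0.047,  0.042,  0.084,  0.068, -0.003]), 'effort': array([ -0.   , -39.008,  18.745,   4.221,   0.015,  -0.   ]), 'tcp_pos': array([ 0.204, -0.591,  0.223]), 'ee_rot': array([[-0.945, -0.327, -0.   ],
       [-0.327,  0.945,  0.   ],
       [ 0.   ,  0.   , -1.   ]]), 'wrist_force': array([-1.003, -0.272, -0.417]), 'moment': array([-0.001, -0.022, -0.018]), 'gripper_force': 0.0, 'gripper_width': 1.0017958217839775}
```

View pics/top.png

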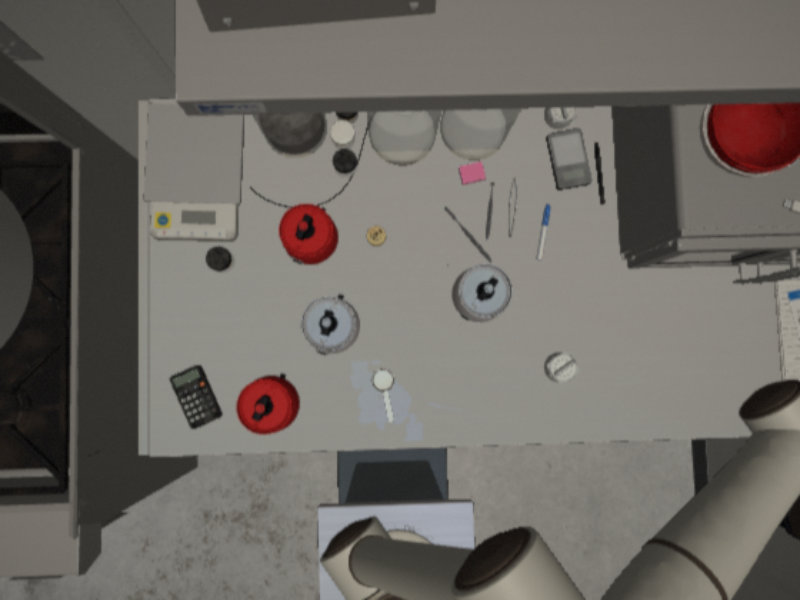

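View pics/a.png

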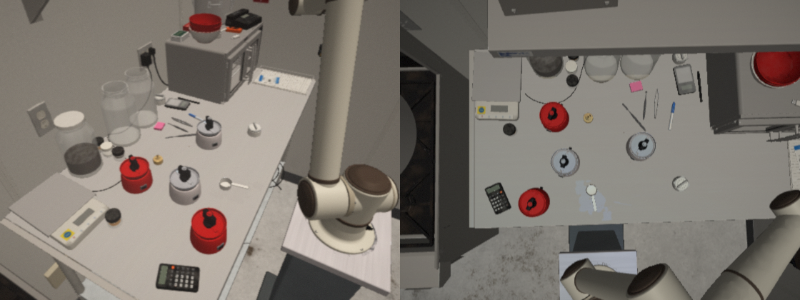

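The top picture shows the white mills at about (330,325) and (483,292), with the red look-alikes at (308,234) and (268,405). The side view agrees. The two networks' positions match across the views: nuts are near (0.576,-0.19) and (0.52,0.12). I'll move above the nearer mill and swing the tool so its x axis lies along the bar.

Emit:
apply_moves(moves=[[[-0.0322,0.0169,-0.003],0],[[-0.0322,0.0169,-0.003],0],[[-0.0322,0.0169,-0.003],0],[[-0.0322,0.0169,-0.003],0],[[-0.0322,0.0169,-0.003],0]], hand=0.06)

```text
time_s: 0.92
tcp_pos: [0.3296, -0.4569, 0.2379]
ee_rot: [[-0.945, -0.326, 0.0], [-0.326, 0.945, -0.0], [-0.0, -0.0, -1.0]]
wrist_force: [-0.0, 0.0, -0.1]
gripper_width: 0.732
gripper_force: 0.0
```

Emit:
apply_moves(moves=[[[-0.0322,0.0169,-0.003],0],[[-0.0322,0.0169,-0.003],0],[[-0.0322,0.0169,-0.003],0],[[-0.0322,0.0169,-0.003],0],[[-0.0322,0.0169,-0.003],0]])

```text
time_s: 1.33
tcp_pos: [0.4543, -0.3242, 0.2531]
ee_rot: [[-0.945, -0.327, 0.001], [-0.327, 0.945, -0.0], [-0.001, -0.0, -1.0]]
wrist_force: [0.0, -1.1, 0.5]
gripper_width: 0.691
gripper_force: 0.0
```

Emit:
apply_moves(moves=[[[-0.0322,0.0169,-0.003],0],[[-0.0322,0.0169,-0.003],0],[[-0.0322,0.0169,-0.003],0],[[-0.0322,0.0169,-0.003],0],[[-0.0322,0.0169,-0.003],0]])

```text
time_s: 1.75
tcp_pos: [0.5788, -0.1917, 0.268]
ee_rot: [[-0.945, -0.327, 0.0], [-0.327, 0.945, -0.0], [-0.0, -0.0, -1.0]]
wrist_force: [0.8, -0.4, -0.3]
gripper_width: 0.689
gripper_force: 0.0
```

Emit:
apply_moves(moves=[[[0,0,0],-6.8],[[0,0,0],-6.8],[[0,0,0],-6.8],[[0,0,0],-6.8],[[0,0,0],-6.8]])

```text
time_s: 2.17
tcp_pos: [0.578, -0.1931, 0.2675]
ee_rot: [[-0.596, -0.803, -0.0], [-0.803, 0.596, 0.0], [0.0, 0.0, -1.0]]
wrist_force: [-0.6, -0.9, 0.1]
gripper_width: 0.687
gripper_force: 0.0
```

Emit:
apply_moves(moves=[[[0,0,0],-6.8],[[0,0,0],-6.8],[[0,0,0],-6.8],[[0,0,0],-6.8],[[0,0,0],-6.8]])

```text
time_s: 2.58
tcp_pos: [0.5779, -0.1933, 0.2676]
ee_rot: [[-0.045, -0.999, 0.0], [-0.999, 0.045, 0.0], [-0.0, -0.0, -1.0]]
wrist_force: [1.3, -0.3, -0.4]
gripper_width: 0.691
gripper_force: 0.0
```

Emit:
apply_moves(moves=[[[0,0,0],-6.8],[[0,0,0],-6.8],[[0,0,0],-6.8],[[0,0,0],-6.8],[[0,0,0],-6.8]])

```text
time_s: 3.0
tcp_pos: [0.5779, -0.1933, 0.2676]
ee_rot: [[0.521, -0.854, 0.0], [-0.854, -0.521, 0.0], [0.0, -0.0, -1.0]]
wrist_force: [-0.4, 0.1, 0.1]
gripper_width: 0.688
gripper_force: 0.0
```

Emit:
apply_moves(moves=[[[0,0,0],-6.8],[[0,0,0],-6.8],[[0,0,0],-6.8],[[0,0,0],-6.8],[[0,0,0],-6.8]])

```text
time_s: 3.42
tcp_pos: [0.5778, -0.1933, 0.2676]
ee_rot: [[0.909, -0.416, 0.0], [-0.416, -0.909, 0.0], [0.0, -0.0, -1.0]]
wrist_force: [-0.6, -0.2, 0.4]
gripper_width: 0.687
gripper_force: 0.0
```

```bash
python3 - <<'E'
from h import *
np.set_printoptions(precision=4,suppress=True)
s={k:imaging.capture(k) for k in("wrist","side","top")}
print(s["wrist"]["eye"],s["wrist"]["orientation"])
p=s["wrist"]
for n,z in dict(mill_1=0,nut_1=.116,bar_end_1=.116,cutter_1=.085).items():
    for k in s:
        for uv,c in find(s[k],n): print(n,k,uv.round(1),c,onz(s[k],uv,z))
cv2.imwrite("pics/w.png",p["frame"]); print(r.sense()["joints"],r.sense()["moment"])
E
```

```text
[ 0.6407 -0.2216  0.4307] [[-0.4173 -0.879  -0.2307]
 [-0.9087  0.4037  0.1058]
 [ 0.0002  0.2538 -0.9673]]
mill_1 wrist [274.7 184.3] 0.89 [ 0.5739 -0.1894  0.    ]
mill_1 wrist [  8.8 203.1] 0.86 [ 0.7049  0.1594 -0.    ]
mill_1 wrist [ 91.2 164.9] 0.51 [0.7018 0.0254 0.    ]
mill_1 side [188.8 256.1] 0.93 [ 0.7135  0.1621 -0.    ]
mill_1 side [288.2 332.5] 0.87 [0.3696 0.2447 0.    ]
mill_1 side [293.9 199.9] 0.68 [ 0.5658 -0.1907  0.    ]
mill_1 side [260.2 268.7] 0.59 [0.5193 0.1096 0.    ]
mill_1 top [230.6 226.2] 0.75 [0.5218 0.1252 0.    ]
mill_1 top [187.4 283. ] 0.74 [0.3589 0.2551 0.    ]
mill_1 top [216.1 164.2] 0.63 [0.7088 0.1646 0.    ]
mill_1 top [334.  206.4] 0.61 [ 0.5723 -0.1843  0.    ]
nut_1 wrist [271. 208.] 0.66 [ 0.5712 -0.1843  0.116 ]
nut_1 side [293.2 302.3] 0.89 [0.362  0.2425 0.116 ]
nut_1 side [258.1 240. ] 0.85 [0.517  0.1184 0.116 ]
nut_1 side [184.6 229.8] 0.79 [0.6971 0.1735 0.116 ]
nut_1 side [293.1 169.7] 0.48 [ 0.5718 -0.189   0.116 ]
nut_1 top [229.5 227.8] 0.64 [0.5116 0.1183 0.116 ]
nut_1 top [343.5 205. ] 0.51 [ 0.565  -0.1934  0.116 ]
nut_1 t
[... 559 characters left out ...]
end_1 top [347.1 194.1] 0.41 [ 0.5947 -0.2045  0.116 ]
cutter_1 wrist [276.8 164.4] 0.65 [ 0.606 -0.207  0.085]
cutter_1 wrist [ 89.2 164.3] 0.46 [ 0.6912 -0.0217  0.085 ]
cutter_1 side [180.4 227.9] 0.82 [0.7358 0.149  0.085 ]
cutter_1 side [291.2 169.3] 0.74 [ 0.5966 -0.2286  0.085 ]
cutter_1 side [280.7 297.4] 0.72 [0.401 0.223 0.085]
cutter_1 side [248.1 240.4] 0.55 [0.5548 0.1052 0.085 ]
cutter_1 top [346.6 186.9] 0.67 [ 0.6186 -0.2094  0.085 ]
cutter_1 top [231.5 211. ] 0.52 [0.5597 0.1145 0.085 ]
cutter_1 top [218.1 150.9] 0.52 [0.7301 0.1484 0.085 ]
cutter_1 top [189.9 274.5] 0.52 [0.3878 0.2323 0.085 ]
[ -3.2913  18.9948   2.3648  -0.0012 -73.3679  68.3499] [-0.0547  0.1161 -0.0364]
```

View pics/w.png

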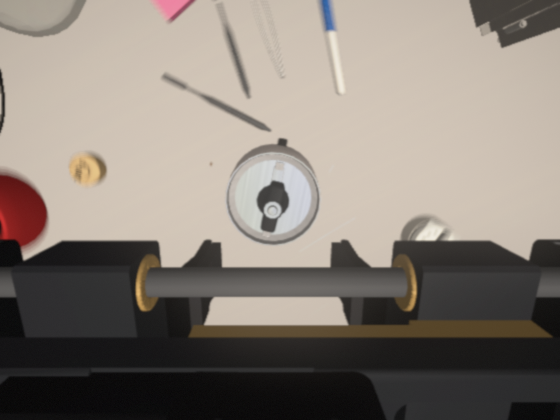

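The wrist picture shows the near mill's bowl centred at about (272,195), the stud top at (272,210), and the bar running roughly from (268,230) to (279,184). I'll zoom in to get its angle.

```bash
python3 - <<'E'
from h import *
np.set_printoptions(precision=4,suppress=True)
p=imaging.capture("wrist")
for uv in [(272,210)]: print(onz(p,uv,.135))
c=p["frame"][130:250,215:335]
cv2.imwrite("pics/w2.png",cv2.resize(c,(600,600),interpolation=cv2.INTER_CUBIC))
q=imaging.capture("side")
# rim & base ellipse via cut_out of mill in wrist
for o in models.cut_out(p,"mill_1")[:2]: print(o["extent"],o["confidence"])
for o in models.cut_out(p,"nut_1")[:2]: print(o["extent"],o["confidence"])
E
```

```text
[ 0.5732 -0.1866  0.135 ]
[0.0, 0.401, 0.0882, 0.195] 0.8
[0.4039, 0.3195, 0.1664, 0.2767] 0.72
[0.458, 0.4279, 0.0568, 0.1269] 0.82
```

View pics/w2.png

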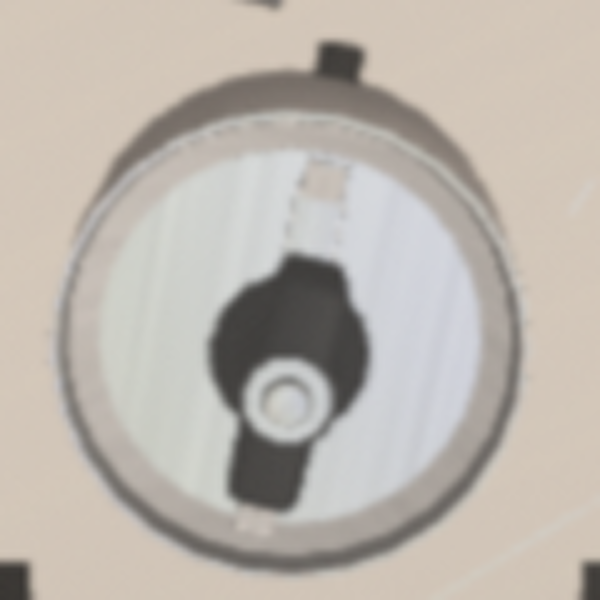

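Crop: stud top at (287,400), bar ends at (318,258) and (262,505), cutter tip at (325,165), rim centre at about (290,342).

```bash
python3 - <<'E'
from h import *
np.set_printoptions(precision=4,suppress=True)
p=imaging.capture("wrist");q=imaging.capture("side");t=imaging.capture("top")
f=lambda u,v,z:onz(p,(215+(u+.5)/5-.5,130+(v+.5)/5-.5),z)
st=f(287,400,.135);a=f(318,258,.13);b=f(262,505,.13);c=f(325,165,.085);rim=f(290,342,.091)
print("stud",st,"bar",a,b,(a+b)/2,"rim",rim,"cut",c)
g=lambda d:np.degrees(np.arctan2(d[1],d[0]))
print("bar ang",g(a-b),g(a-st),g(st-b),"cut",g(c-rim), "tool",g(np.array(r.sense()["ee_rot"])[:,0]))
near=lambda pic:min(find(pic,"nut_1"),key=lambda o:np.linalg.norm(o[0]-proj(pic,[.573,-.187,.116])))[0]
print(tri([(x,near(x)) for x in(p,q,t)]))
E
```

```text
stud [ 0.5736 -0.1868  0.135 ] bar [ 0.5954 -0.2035  0.13  ] [ 0.555  -0.1725  0.13  ] [ 0.5752 -0.188   0.13  ] rim [ 0.5752 -0.1877  0.091 ] cut [ 0.6064 -0.2107  0.085 ]
bar ang -37.57205175121042 -37.5522808918014 -37.59518279979715 cut -36.378112273631295 tool -24.936313184923318
[ 0.573  -0.1889  0.1111]
```

Emit:
apply_moves(moves=[[[-0.0056,-0.0037,0],0],[[0,0,0],6.3],[[0,0,0.03],6.3],[[0,0,0.04],0],[[0,0,0.04],0]])

```text
time_s: 5.08
tcp_pos: [0.5749, -0.1872, 0.1579]
ee_rot: [[0.793, -0.609, 0.004], [-0.609, -0.793, -0.0], [0.004, -0.003, -1.0]]
wrist_force: [0.2, 0.0, -1.3]
gripper_width: 0.688
gripper_force: 0.0
```

Emit:
apply_moves(moves=[[[0,0,0.03],0],[[0,0,0.02],0],[[0,0,0.003],0],[[0,0,0],0],[[0,0,0],0]])

```text
time_s: 5.5
tcp_pos: [0.5755, -0.1876, 0.1061]
ee_rot: [[0.793, -0.609, 0.002], [-0.609, -0.793, -0.001], [0.002, -0.001, -1.0]]
wrist_force: [0.1, -0.2, 0.4]
gripper_width: 0.689
gripper_force: 0.0
```

```bash
python3 - <<'E'
from h import *
s=r.sense(); print(s["tcp_pos"],s["moment"],s["wrist_force"],s["joints"])
p=imaging.capture("wrist"); cv2.imwrite("pics/w3.png",p["frame"])
E
```

```text
[ 0.57547894 -0.18764873  0.10607251] [-0.01579571  0.07844421 -0.01978223] [ 0.14334165 -0.15275645  0.35189285] [-2.73272426e+00  2.59982819e+01 -1.13530323e+01  4.67288821e-02
 -5.25047994e+01  5.52103793e+01]
```

View pics/w3.png

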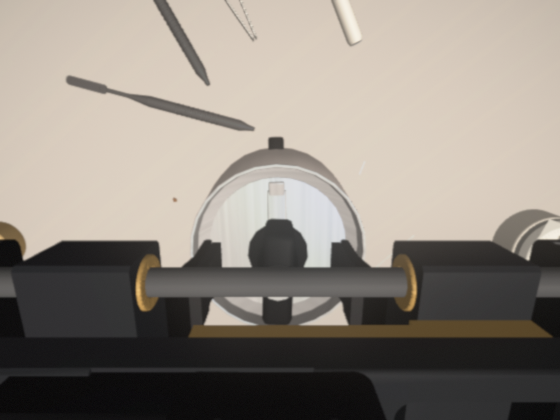

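The bar at column 277 is centred between the fingers (205–350) and straight. I'll close on it.

Emit:
apply_moves(moves=[[[0,0,0],0],[[0,0,0],0],[[0,0,0],0],[[0,0,0],0],[[0,0,0],0]], hand=0)

```text
time_s: 5.97
tcp_pos: [0.5745, -0.1876, 0.105]
ee_rot: [[0.793, -0.609, 0.001], [-0.609, -0.793, -0.0], [0.001, -0.0, -1.0]]
wrist_force: [0.5, -0.8, -0.2]
gripper_width: 0.396
gripper_force: 0.0
```

Emit:
apply_moves(moves=[[[0,0,0],0],[[0,0,0],0],[[0,0,0],0]])

```text
time_s: 6.22
tcp_pos: [0.5742, -0.1877, 0.1045]
ee_rot: [[0.793, -0.609, -0.0], [-0.609, -0.793, -0.0], [-0.0, 0.0, -1.0]]
wrist_force: [-1.1, -2.9, 0.1]
gripper_width: 0.167
gripper_force: 27.1
```

```bash
cat > m.py <<'E'
from h import *
# cutter columns in the wrist picture: dark/bright edges of tip; and moment
M=[];S=None
for i in range(4):
    p=imaging.capture("wrist"); S=r.sense(); M.append(np.r_[S["moment"],S["wrist_force"]])
np.set_printoptions(precision=3,suppress=True)
print("M,F",np.mean(M,0),"sd",np.std(M,0)[2])
x=np.array(S["ee_rot"])[:,0]; print("yaw",np.degrees(np.arctan2(x[1],x[0])),S["tcp_pos"],S["gripper_width"],S["gripper_force"],"j6",S["joints"][5],"t",S["time_s"])
np.save("/tmp/last.npy",p["frame"])
for o in find(p,"cutter_1")[:2]+find(p,"bar_end_1")[:1]: print(o)
E
python3 m.py
```

```text
M,F [-0.411  0.249 -0.035 -0.146 -1.391  0.234] sd 0.03703962432278747
yaw -37.540514062567254 [ 0.574 -0.188  0.105] 0.1694427311840748 29.999892795458436 j6 55.21596949446314 t 6.4167
(array([271.6  , 185.892]), 0.6)
(array([277.984, 228.102]), 0.7)
```

Emit:
apply_moves(moves=[[[0,0,0],-2],[[0,0,0],-2],[[0,0,0],-2],[[0,0,0],0]])

```text
time_s: 6.85
tcp_pos: [0.5743, -0.1877, 0.1045]
ee_rot: [[0.852, -0.523, -0.0], [-0.523, -0.852, -0.0], [-0.0, 0.0, -1.0]]
wrist_force: [0.2, -1.7, -0.7]
gripper_width: 0.168
gripper_force: 30.0
```

```bash
sed -i 's/range(4)/range(6)/' m.py; cp /tmp/last.npy /tmp/f0.npy; python3 m.py
```

```text
M,F [-0.625  0.256 -0.079  0.057 -2.061 -0.048] sd 0.031739000761760484
yaw -31.560068515368528 [ 0.574 -0.188  0.105] 0.17049508277764197 29.99963973183185 j6 61.1941838238797 t 7.15
(array([276.304, 191.394]), 0.8)
(array([275.8  , 225.414]), 0.72)
```

Emit:
apply_moves(moves=[[[0,0,0],-2],[[0,0,0],-2],[[0,0,0],0]])

```text
time_s: 7.5
tcp_pos: [0.5743, -0.1876, 0.1045]
ee_rot: [[0.887, -0.462, -0.0], [-0.462, -0.887, 0.0], [-0.0, -0.0, -1.0]]
wrist_force: [0.1, -2.1, 0.2]
gripper_width: 0.169
gripper_force: 30.0
```

```bash
cp /tmp/last.npy /tmp/f1.npy; python3 m.py; python3 -c "
import numpy as np,cv2
fs=[np.load('/tmp/%s.npy'%n)[140:270,180:380] for n in('f0','f1','last')]
cv2.imwrite('pics/c1.png',cv2.resize(np.vstack(fs),None,fx=1.5,fy=1.5,interpolation=cv2.INTER_CUBIC))"
```

```text
M,F [-0.679  0.236 -0.165 -0.326 -2.134 -0.579] sd 0.02476486869590209
yaw -27.562760651252372 [ 0.574 -0.188  0.104] 0.17222029885303886 29.999741725623608 j6 65.19046488957729 t 7.8
(array([277.312, 186.312]), 0.7)
(array([276.808, 225.918]), 0.88)
```

View pics/c1.png

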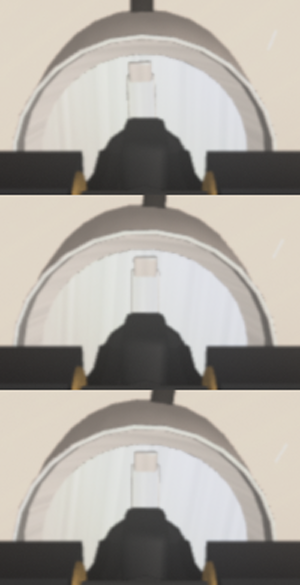

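The last two frames show the cutter tip (column 145) staying fixed relative to the bar while the lug moves from 153 to 162, so the cutter is following the tool. The torque is also rising, so this nut looks to be binding anticlockwise. I'll tighten a little further, in small steps.

Emit:
apply_moves(moves=[[[0,0,0],-2],[[0,0,0],-2],[[0,0,0],-1],[[0,0,0],0]])

```text
time_s: 8.23
tcp_pos: [0.5744, -0.1875, 0.1045]
ee_rot: [[0.924, -0.383, 0.0], [-0.383, -0.924, 0.0], [-0.0, -0.0, -1.0]]
wrist_force: [0.3, -1.6, -1.5]
gripper_width: 0.174
gripper_force: 30.0
```

```bash
sed -i 's/range(6)/range(10)/' m.py; cp /tmp/last.npy /tmp/f2.npy; python3 m.py
cat > ang.py <<'E'
# rotation of the cutter in the world, from f0, via matching the lug vs cutter: print columns
import numpy as np,cv2,sys
a,b=[np.load(f'/tmp/{n}.npy') for n in sys.argv[1:3]]
A=a[175:200,255:300]
m=cv2.matchTemplate(b[165:210,235:320],A,cv2.TM_CCOEFF_NORMED);_,v,_,l=cv2.minMaxLoc(m)
x=l[0]; c=m[l[1]]
s=0 if not 0<x<len(c)-1 else .5*(c[x-1]-c[x+1])/(c[x-1]-2*c[x]+c[x+1])
print(sys.argv[1:],"cutter shift px",x+s-20,l[1]-10,v)
E
for n in f1 f2 last; do python3 ang.py f0 $n; done; python3 ang.py f2 last
```

```text
M,F [-0.465  0.159 -0.254 -0.297 -1.522 -0.899] sd 0.02353119995370738
yaw -22.542408647768053 [ 0.574 -0.188  0.105] 0.17091656736441269 29.99969294294715 j6 70.21256000239039 t 8.7333
(array([276.976, 186.48 ]), 0.77)
(array([278.208, 226.296]), 0.74)
['f0', 'f1'] cutter shift px 3.2529068 0 0.9470829367637634
['f0', 'f2'] cutter shift px 3.3758965 0 0.9319539070129395
['f0', 'last'] cutter shift px 3.3195057 0 0.9254018664360046
['f2', 'last'] cutter shift px 0.04979515 0 0.9708956480026245
```

Clearly bound at about 0.2 rad, with the cutter locked to the tool. I'll add 3° for a firm check, which is still well under 0.4 rad.

Emit:
apply_moves(moves=[[[0,0,0],-1.5],[[0,0,0],-1.5],[[0,0,0],0],[[0,0,0],0]])

```text
time_s: 9.17
tcp_pos: [0.5744, -0.1875, 0.1045]
ee_rot: [[0.942, -0.335, 0.0], [-0.335, -0.942, 0.0], [-0.0, -0.0, -1.0]]
wrist_force: [0.5, 0.5, -0.9]
gripper_width: 0.167
gripper_force: 30.0
```

```bash
python3 m.py;python3 ang.py f2 last
```

```text
M,F [-0.219  0.085 -0.332  0.018 -0.323 -1.365] sd 0.020408796724614722
yaw -19.53886457822117 [ 0.574 -0.188  0.105] 0.1680704694945792 29.999751462601125 j6 73.21365820027448 t 9.6667
(array([278.096, 188.496]), 0.84)
(array([278.32, 227.01]), 0.86)
['f2', 'last'] cutter shift px 0.06448746 0 0.9589518308639526
```

Firmly bound at about 0.26 rad, so this mill has the left-hand thread. Now I'll reverse and back it off clockwise, rising with the thread.

Emit:
apply_moves(moves=[[[0,0,0],6],[[0,0,0],6],[[0,0,0],6],[[0,0,-0.00016],7],[[0,0,-0.00016],7]])

```text
time_s: 10.18
tcp_pos: [0.5739, -0.188, 0.1048]
ee_rot: [[0.619, -0.786, -0.001], [-0.786, -0.619, -0.001], [-0.0, 0.001, -1.0]]
wrist_force: [-0.4, -2.8, -1.8]
gripper_width: 0.172
gripper_force: 30.0
```

Emit:
apply_moves(moves=[[[0,0,-0.00016],7],[[0,0,-0.00016],7],[[0,0,-0.00016],7],[[0,0,-0.00016],7],[[0,0,-0.00016],7]])

```text
time_s: 10.6
tcp_pos: [0.5731, -0.1884, 0.1055]
ee_rot: [[0.056, -0.998, -0.003], [-0.998, -0.056, -0.001], [0.001, 0.003, -1.0]]
wrist_force: [-2.1, -2.7, -0.9]
gripper_width: 0.172
gripper_force: 30.0
```

```bash
sed -i 's/range(10)/range(5)/' m.py; python3 m.py
```

```text
M,F [-1.16   0.863  0.057 -2.805 -3.852 -0.391] sd 0.04674864251778863
yaw -86.33422234042237 [ 0.573 -0.188  0.106] 0.17729894575082839 29.999526073224843 j6 6.419040648444394 t 10.85
(array([230.72, 207.69]), 0.95)
(array([278.376, 226.59 ]), 0.56)
```

Torque is only thread friction, so the nut is backing off. I'll continue.

Emit:
apply_moves(moves=[[[0,0,-0.00016],7],[[0,0,-0.00016],7],[[0,0,-0.00016],7],[[0,0,-0.00016],7],[[0,0,-0.00016],7]])

```text
time_s: 11.37
tcp_pos: [0.5724, -0.1881, 0.1063]
ee_rot: [[-0.525, -0.851, -0.004], [-0.851, 0.525, -0.0], [0.003, 0.004, -1.0]]
wrist_force: [-5.1, -4.6, 1.2]
gripper_width: 0.175
gripper_force: 30.0
```

Emit:
apply_moves(moves=[[[0,0,-0.00016],7],[[0,0,-0.00016],7],[[0,0,-0.00016],7],[[0,0,-0.00016],7],[[0,0,-0.00016],7]])

```text
time_s: 11.78
tcp_pos: [0.5719, -0.1875, 0.107]
ee_rot: [[-0.918, -0.396, -0.006], [-0.396, 0.918, 0.0], [0.005, 0.003, -1.0]]
wrist_force: [-6.3, -0.6, 1.7]
gripper_width: 0.17
gripper_force: 30.0
```

Emit:
apply_moves(moves=[[[0,0,-0.00016],7],[[0,0,-0.00016],7],[[0,0,-0.00016],7],[[0,0,-0.00016],7],[[0,0,-0.00016],7]])

```text
time_s: 12.2
tcp_pos: [0.5718, -0.1868, 0.1078]
ee_rot: [[-0.979, 0.203, -0.006], [0.203, 0.979, 0.001], [0.006, 0.0, -1.0]]
wrist_force: [-5.7, 2.5, 2.4]
gripper_width: 0.169
gripper_force: 30.0
```

Emit:
apply_moves(moves=[[[0,0,-0.00016],7],[[0,0,-0.00016],7],[[0,0,-0.00016],7],[[0,0,-0.00016],7],[[0,0,-0.00016],7]])

```text
time_s: 12.62
tcp_pos: [0.5722, -0.1861, 0.1086]
ee_rot: [[-0.686, 0.728, -0.005], [0.728, 0.686, 0.002], [0.005, -0.002, -1.0]]
wrist_force: [-5.8, 4.7, 2.0]
gripper_width: 0.174
gripper_force: 30.0
```

Emit:
apply_moves(moves=[[[0,0,-0.00016],7],[[0,0,-0.00016],6],[[0,0,0],0],[[0,0,0],0]])

```text
time_s: 12.95
tcp_pos: [0.5724, -0.1859, 0.1089]
ee_rot: [[-0.51, 0.86, -0.004], [0.86, 0.51, 0.002], [0.004, -0.003, -1.0]]
wrist_force: [-4.9, 4.1, 1.5]
gripper_width: 0.169
gripper_force: 30.0
```

```bash
python3 m.py
```

```text
M,F [ 1.069  1.452  0.039 -5.183  4.224  2.18 ] sd 0.013182299949817764
yaw 120.65908797404612 [ 0.572 -0.186  0.109] 0.1689200792297009 30.000209282152355 j6 -146.5881991845026 t 13.2
(array([295.904, 293.286]), 0.87)
(array([273.896, 226.8  ]), 0.66)
```

Backed off about 200° from its seat. I'll release, rise, and unwind the wrist for the other mill.

Emit:
apply_moves(moves=[[[0,0,0],0],[[0,0,0],0],[[0,0,0],0],[[0,0,0],0],[[0,0,-0.005],0]], hand=0.06)

```text
time_s: 13.72
tcp_pos: [0.5743, -0.1874, 0.1136]
ee_rot: [[-0.507, 0.862, -0.001], [0.862, 0.507, 0.0], [0.001, -0.001, -1.0]]
wrist_force: [-0.3, -0.7, 0.0]
gripper_width: 0.468
gripper_force: 0.0
```

Emit:
apply_moves(moves=[[[0,0,-0.03],0],[[0,0,-0.035],0],[[0,0,-0.035],0],[[0,0,-0.035],0],[[0,0,-0.02],0]])

```text
time_s: 14.13
tcp_pos: [0.5759, -0.1882, 0.2748]
ee_rot: [[-0.508, 0.861, 0.008], [0.861, 0.508, -0.002], [-0.006, 0.006, -1.0]]
wrist_force: [0.7, -0.7, 0.0]
gripper_width: 0.682
gripper_force: 0.0
```

Emit:
apply_moves(moves=[[[0,0,0],-7],[[0,0,0],-7],[[0,0,0],-7],[[0,0,0],-7],[[0,0,0],-7]])

```text
time_s: 14.55
tcp_pos: [0.5746, -0.1877, 0.2698]
ee_rot: [[-0.912, 0.409, 0.001], [0.409, 0.912, -0.0], [-0.001, 0.0, -1.0]]
wrist_force: [0.0, -0.1, 0.7]
gripper_width: 0.689
gripper_force: 0.0
```

Emit:
apply_moves(moves=[[[0,0,0],-7],[[0,0,0],-7],[[0,0,0],-7],[[0,0,0],-7],[[0,0,0],-7]])

```text
time_s: 14.97
tcp_pos: [0.5746, -0.1877, 0.2698]
ee_rot: [[-0.982, -0.188, 0.001], [-0.188, 0.982, -0.0], [-0.001, -0.0, -1.0]]
wrist_force: [0.0, -0.2, 0.9]
gripper_width: 0.69
gripper_force: 0.0
```

Emit:
apply_moves(moves=[[[0,0,0],-7],[[0,0,0],-7],[[0,0,0],-7],[[0,0,0],-7],[[0,0,0],-7]])

```text
time_s: 15.38
tcp_pos: [0.5746, -0.1877, 0.2698]
ee_rot: [[-0.697, -0.717, 0.001], [-0.717, 0.697, -0.0], [-0.001, -0.001, -1.0]]
wrist_force: [-0.9, -0.6, -0.4]
gripper_width: 0.69
gripper_force: 0.0
```

Emit:
apply_moves(moves=[[[0,0,0],-7],[[0,0,0],-7],[[0,0,0],-7],[[0,0,0],-7],[[0,0,0],-7]])

```text
time_s: 15.8
tcp_pos: [0.5746, -0.1877, 0.2698]
ee_rot: [[-0.159, -0.987, 0.001], [-0.987, 0.159, -0.0], [-0.0, -0.001, -1.0]]
wrist_force: [-0.2, -0.3, -0.6]
gripper_width: 0.693
gripper_force: 0.0
```

Emit:
apply_moves(moves=[[[0,0,0],-7],[[0,0,0],-7],[[0,0,0],-7],[[0,0,0],-7],[[0,0,0],-7]])

```text
time_s: 16.22
tcp_pos: [0.5746, -0.1877, 0.2697]
ee_rot: [[0.436, -0.9, 0.001], [-0.9, -0.436, -0.0], [0.001, -0.001, -1.0]]
wrist_force: [0.2, 0.1, 0.3]
gripper_width: 0.686
gripper_force: 0.0
```

Emit:
apply_moves(moves=[[[0,0,0],-7],[[0,0,0],-7],[[0,0,0],-7],[[0,0,0],-7],[[0,0,0],-7]])

```text
time_s: 16.63
tcp_pos: [0.5746, -0.1877, 0.2698]
ee_rot: [[0.873, -0.487, 0.001], [-0.487, -0.873, -0.0], [0.001, -0.0, -1.0]]
wrist_force: [0.6, -0.0, 0.8]
gripper_width: 0.692
gripper_force: 0.0
```

Emit:
apply_moves(moves=[[[-0.0198,-0.0238,0],0],[[-0.0198,-0.0238,0],0],[[-0.0198,-0.0238,0],0],[[-0.0198,-0.0238,0],0],[[-0.0198,-0.0238,0],0]])

```text
time_s: 17.05
tcp_pos: [0.5467, -0.0341, 0.2699]
ee_rot: [[0.87, -0.493, 0.001], [-0.493, -0.87, 0.0], [0.001, -0.001, -1.0]]
wrist_force: [0.1, 1.3, 0.6]
gripper_width: 0.689
gripper_force: 0.0
```

Emit:
apply_moves(moves=[[[-0.0198,-0.0238,0],0],[[-0.0198,-0.0238,0],0],[[-0.0198,-0.0238,0],0],[[-0.0198,-0.0238,0],0],[[-0.0198,-0.0238,0],0]])

```text
time_s: 17.47
tcp_pos: [0.5192, 0.1186, 0.27]
ee_rot: [[0.87, -0.493, 0.001], [-0.493, -0.87, 0.001], [0.001, -0.001, -1.0]]
wrist_force: [1.4, 0.7, 0.4]
gripper_width: 0.691
gripper_force: 0.0
```

Emit:
apply_moves(moves=[[[0,0,0],0],[[0,0,0],0]])

```text
time_s: 17.63
tcp_pos: [0.5193, 0.1185, 0.2697]
ee_rot: [[0.872, -0.49, 0.001], [-0.49, -0.872, 0.0], [0.001, -0.001, -1.0]]
wrist_force: [-0.4, -0.9, -0.2]
gripper_width: 0.691
gripper_force: 0.0
```

```bash
python3 - <<'E'
from h import *
p=imaging.capture("wrist"); u,v=np.round(proj(p,[.518,.117,.11])).astype(int)
u0,v0=max(u-60,0),max(v-75,0); print(u0,v0,r.sense()["joints"],r.sense()["tcp_pos"])
cv2.imwrite("pics/w4.png",cv2.resize(p["frame"][v0:v0+120,u0:u0+120],(600,600),interpolation=cv2.INTER_CUBIC))
E
```

```text
218 122 [ 3.02144644e+01  1.11729858e+01 -8.02901286e+00  1.09817025e-02
 -7.07558505e+01  3.03383990e+01] [0.51945866 0.1175215  0.2696304 ]
```

View pics/w4.png

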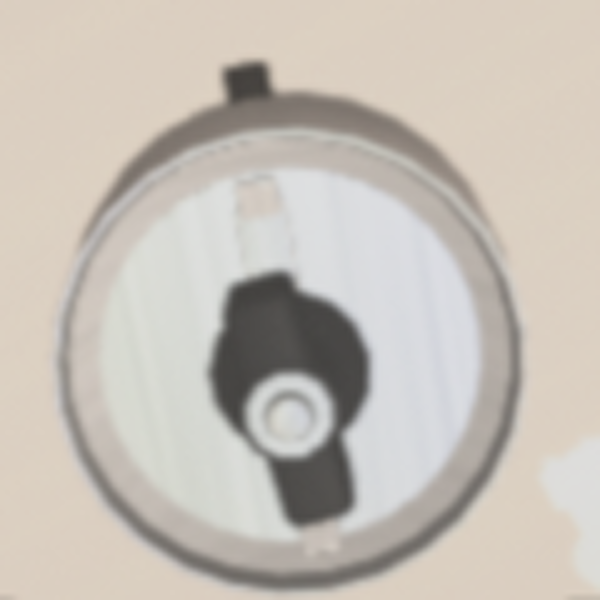

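Crop: stud at (289,415), bar ends at (264,277) and (321,520), cutter tip at (256,183), rim centre at (290,359).

```bash
python3 - <<'E'
from h import *
np.set_printoptions(precision=4,suppress=True)
p=imaging.capture("wrist");q=imaging.capture("side");t=imaging.capture("top")
f=lambda u,v,z:onz(p,(218+(u+.5)/5-.5,122+(v+.5)/5-.5),z)
st=f(289,415,.135);a=f(264,277,.13);b=f(321,520,.13);c=f(256,183,.085);rim=f(290,359,.091)
print("stud",st,"bar",(a+b)/2,"rim",rim,"cut",c)
g=lambda d:np.degrees(np.arctan2(d[1],d[0]))
S=r.sense();R=np.array(S["ee_rot"]);C=np.array([*((st+rim)/2)[:2],S["tcp_pos"][2]])
print("bar ang",g(a-b),g(a-st),g(st-b),"cut",g(c-rim),"tool",g(R[:,0]),"d tool",R.T@(C-S["tcp_pos"]))
near=lambda pic:min(find(pic,"nut_1"),key=lambda o:np.linalg.norm(o[0]-proj(pic,[.518,.117,.116])))[0]
print(tri([(x,near(x)) for x in(p,q,t)]))
E
```

```text
stud [0.518  0.1193 0.135 ] bar [0.519  0.1178 0.13  ] rim [0.5198 0.1181 0.091 ] cut [0.5564 0.1059 0.085 ]
bar ang -16.609296971624463 -19.071495195098063 -13.849727961708794 cut -18.43809824397146 tool -29.60409853546417 d tool [-0.0018 -0.0018 -0.    ]
[0.5158 0.1197 0.1134]
```

Emit:
apply_moves(moves=[[[-0.001,-0.0012,0],0],[[0,0,0],-6.5],[[0,0,0.03],-6.5],[[0,0,0.04],0],[[0,0,0.04],0]])

```text
time_s: 18.4
tcp_pos: [0.5199, 0.1188, 0.1592]
ee_rot: [[0.959, -0.285, 0.004], [-0.285, -0.959, 0.002], [0.003, -0.003, -1.0]]
wrist_force: [0.4, -0.3, -1.4]
gripper_width: 0.688
gripper_force: 0.0
```

Emit:
apply_moves(moves=[[[0,0,0.03],0],[[0,0,0.02],0],[[0,0,0.005],0],[[0,0,0],0],[[0,0,0],0]])

```text
time_s: 18.82
tcp_pos: [0.5202, 0.1189, 0.1053]
ee_rot: [[0.959, -0.284, 0.002], [-0.284, -0.959, 0.0], [0.002, -0.001, -1.0]]
wrist_force: [0.6, -0.2, 0.1]
gripper_width: 0.69
gripper_force: 0.0
```

```bash
python3 m.py; cp /tmp/last.npy /tmp/g0.npy; python3 - <<'E'
import numpy as np,cv2
cv2.imwrite("pics/w5.png",np.load("/tmp/last.npy")[120:360,150:410])
E
```

```text
M,F [-0.056  0.124 -0.005 -0.193  0.242  0.085] sd 0.030571368381112823
yaw -16.527383514703406 [0.52  0.119 0.106] 0.6909279459766835 0.0 j6 43.133767728055055 t 19.0667
(array([277.088, 197.484]), 0.76)
(array([271.712, 229.908]), 0.85)
```

View pics/w5.png

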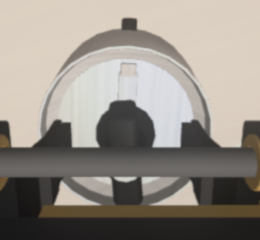

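Well centred (bar at column 126, fingers at 70–185). I'll close and turn gently clockwise to bring this right-hand nut home.

Emit:
apply_moves(moves=[[[0,0,0],0],[[0,0,0],0],[[0,0,0],0],[[0,0,0],0],[[0,0,0],0]], hand=0)

```text
time_s: 19.58
tcp_pos: [0.5191, 0.1186, 0.1042]
ee_rot: [[0.959, -0.285, -0.0], [-0.285, -0.959, -0.0], [-0.0, 0.0, -1.0]]
wrist_force: [0.1, 0.9, -0.1]
gripper_width: 0.402
gripper_force: 0.0
```

Emit:
apply_moves(moves=[[[0,0,0],0],[[0,0,0],0],[[0,0,0],0],[[0,0,0],0],[[0,0,0],0]])

```text
time_s: 20.0
tcp_pos: [0.5198, 0.1194, 0.1042]
ee_rot: [[0.959, -0.284, 0.002], [-0.284, -0.959, 0.001], [0.001, -0.002, -1.0]]
wrist_force: [0.8, 3.0, -2.8]
gripper_width: 0.168
gripper_force: 30.0
```

```bash
sed -i 's/range(5)/range(8)/' m.py; python3 m.py; cp /tmp/last.npy /tmp/g0.npy
```

```text
M,F [ 1.191 -0.444  0.058  2.017  4.247 -2.798] sd 0.03221470510711125
yaw -16.524627409705957 [0.52  0.119 0.104] 0.16941487001110603 29.99892877880484 j6 43.133570922087515 t 20.4
(array([282.184, 195.594]), 0.79)
(array([273.896, 227.892]), 0.82)
```

Emit:
apply_moves(moves=[[[0,0,0],2],[[0,0,0],2],[[0,0,0],2],[[0,0,0],0]])

```text
time_s: 20.83
tcp_pos: [0.5196, 0.1191, 0.1041]
ee_rot: [[0.923, -0.384, 0.001], [-0.384, -0.923, 0.001], [0.001, -0.001, -1.0]]
wrist_force: [3.1, 4.0, -2.4]
gripper_width: 0.165
gripper_force: 30.0
```

```bash
python3 m.py; cp /tmp/last.npy /tmp/g1.npy; python3 ang.py g0 g1
```

```text
M,F [ 1.255 -0.678  0.052  2.264  4.337 -3.915] sd 0.021395911605056262
yaw -22.470322204029294 [0.52  0.119 0.104] 0.16586382229128477 29.9987039482221 j6 37.191767285110686 t 21.2333
(array([273.672, 193.2  ]), 0.74)
(array([273.672, 229.194]), 0.76)
['g0', 'g1'] cutter shift px -6.3124886 0 0.8862284421920776
```

The cutter stayed still while the nut turned (−6.3 px for 6°), so it isn't home yet. I'll continue.

Emit:
apply_moves(moves=[[[0,0,0],2],[[0,0,0],2],[[0,0,0],0]])

```text
time_s: 21.58
tcp_pos: [0.5195, 0.1189, 0.1042]
ee_rot: [[0.895, -0.446, 0.001], [-0.446, -0.895, 0.001], [0.001, -0.001, -1.0]]
wrist_force: [3.0, 3.9, -3.6]
gripper_width: 0.173
gripper_force: 30.0
```

```bash
python3 m.py; cp /tmp/last.npy /tmp/g2.npy; python3 ang.py g0 g2;python3 ang.py g1 g2
```

```text
M,F [ 1.227 -0.746  0.147  3.052  4.143 -3.847] sd 0.028945476582928092
yaw -26.423360509109358 [0.519 0.119 0.104] 0.16891639443940543 29.998865802772343 j6 33.23850812249645 t 21.9833
(array([275.912, 191.184]), 0.97)
(array([277.2  , 229.404]), 0.73)
['g0', 'g2'] cutter shift px -6.6361704 0 0.8714501857757568
['g1', 'g2'] cutter shift px -0.13349342 0 0.9722477793693542
```

Emit:
apply_moves(moves=[[[0,0,0],1.5],[[0,0,0],1.5],[[0,0,0],0]])

```text
time_s: 22.33
tcp_pos: [0.5194, 0.1188, 0.1041]
ee_rot: [[0.871, -0.492, 0.001], [-0.492, -0.871, 0.0], [0.0, -0.001, -1.0]]
wrist_force: [2.8, 4.0, -4.2]
gripper_width: 0.172
gripper_force: 30.0
```

```bash
python3 m.py; cp /tmp/last.npy /tmp/g3.npy; python3 ang.py g1 g3;python3 ang.py g2 g3
```

```text
M,F [ 1.17  -0.793  0.196  3.068  4.279 -4.163] sd 0.03248376108643198
yaw -29.411215828638294 [0.519 0.119 0.104] 0.1716554875990651 29.998947931453586 j6 30.24830135019813 t 22.7333
(array([273.   , 193.116]), 0.91)
(array([274.904, 227.514]), 0.81)
['g1', 'g3'] cutter shift px -0.29281998 0 0.9647783041000366
['g2', 'g3'] cutter shift px -0.15462112 0 0.9784907102584839
```

It bound clockwise at about 0.16 rad, so it is home and right-handed, which confirms the identification. I'll relax the wind-up, release, and retreat.

Emit:
apply_moves(moves=[[[0,0,0],-2],[[0,0,0],-2],[[0,0,0],-2],[[0,0,0],0]])

```text
time_s: 23.17
tcp_pos: [0.5195, 0.119, 0.1042]
ee_rot: [[0.918, -0.397, 0.001], [-0.397, -0.918, 0.001], [0.001, -0.001, -1.0]]
wrist_force: [3.3, 5.5, -4.3]
gripper_width: 0.166
gripper_force: 30.0
```

Emit:
apply_moves(moves=[[[0,0,0],0],[[0,0,0],0],[[0,0,0],0],[[0,0,0],0],[[0,0,0],0]], hand=0.06)

```text
time_s: 23.58
tcp_pos: [0.5185, 0.1178, 0.1042]
ee_rot: [[0.917, -0.399, -0.001], [-0.399, -0.917, -0.001], [-0.001, 0.002, -1.0]]
wrist_force: [0.6, -0.3, 0.1]
gripper_width: 0.459
gripper_force: 0.0
```

Emit:
apply_moves(moves=[[[0,0,-0.02],0],[[0,0,-0.035],0],[[0,0,-0.035],0],[[0,0,-0.035],0],[[0,0,-0.035],0]])

```text
time_s: 24.0
tcp_pos: [0.5183, 0.1179, 0.266]
ee_rot: [[0.917, -0.399, -0.001], [-0.399, -0.917, -0.001], [-0.001, 0.001, -1.0]]
wrist_force: [0.8, 0.9, 0.1]
gripper_width: 0.686
gripper_force: 0.0
```

Emit:
apply_moves(moves=[[[0,0,0],0],[[0,0,0],0],[[0,0,0],0]])

```text
time_s: 24.25
tcp_pos: [0.5183, 0.1182, 0.2637]
ee_rot: [[0.917, -0.4, -0.002], [-0.4, -0.917, -0.0], [-0.001, 0.001, -1.0]]
wrist_force: [0.2, -0.6, 0.2]
gripper_width: 0.69
gripper_force: 0.0
```

```bash
python3 - <<'E'
from h import *
w=imaging.capture("wrist")["frame"];t=imaging.capture("top");f=t["frame"]
cv2.imwrite("pics/end.png",np.hstack([cv2.resize(w[110:250,200:360],(400,350)),cv2.resize(f[100:320,90:430],(400,350))]))
s=r.sense();print(s["wrist_force"],s["gripper_force"],s["tcp_pos"],s["time_s"])
E
```

```text
[ 0.94978495  0.04953445 -0.3643979 ] 0.0 [0.5181593  0.11810923 0.26261045] 24.35
```

View pics/end.png

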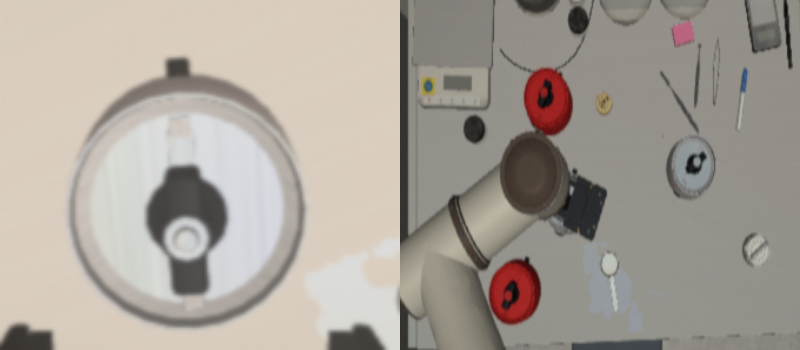

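The left half shows the right-hand nut's bar in line with its cutter and lug (column 180), so it is home. On the right, mill (690,165) and the bystanders stand untouched. Handing in.

```bash
python3 -c "
from station import r
print(r.finish_job())"
```

```text
the job is handed in; nothing more can be done
None
```

The left-hand nut is on the mill at about (0.574, -0.188): it bound firmly anticlockwise (coupling wound about 0.26 rad) and was backed off about 200° clockwise; the other nut was never backed off and was screwed home, the gripper touches nothing, and the job was handed in at about 24 s with no verdict shown.

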